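# Feeler blade in the cage hatch gap

### The job

Check the gap of the sprung cage hatch: take the green-handled feeler blade out of the grey block and slide it straight down into the gap between the two hatch leaves, so that both leaves drag on the blade, until the foot of the green handle is level with the tops of the leaves. Let go and leave it standing there upright, pinched by the leaves; leave the blue and orange gauges in the block.

Things in the scene. Friction and masses are not known exactly. Their poses are not given: they have to be found in the camera images.
- gauge_green: Green-handled feeler gauge, upright, blade down. Origin: middle of the blade's bottom tip; z up the gauge, x its width, y its thickness. Steel blade 20 (x) by 6 (y) mm, z = 0 to 65; handle 28 by 18 mm, z = 65 to 120: grip across the 18 mm. About 80 g. At the start its handle's foot rests on a fixed grey block 70 mm high, the blade loose in a slot, tip 5 mm above the table.
- gauge_blue: The same gauge with a blue handle and an 8 mm blade, a bystander; same axes, sizes and origin. The three gauges stand in the block (70 by 210 mm) in any order, 65 mm apart, in a row along their widths (own x).
- gauge_orange: The same gauge with an orange handle and a 3 mm blade, a bystander in the block; same axes, sizes and origin.
- hatch: Cage hatch on a fixed base 100 (x) by 260 (y) mm. Origin: on the table right below the gap; z up, y from leaf to leaf. The two barred leaves' tops are 95 mm up; there yellow flared lips narrow a 35 mm mouth to the 3 mm gap 28 mm below; faces 30 mm wide in x. Each leaf yields 20 mm in y on a spring (4 N + 0.5 N/mm): the 6 mm blade, thickness along y, goes in against 5 to 20 N and is held.
Not all that is in view belongs to the job. What is meant by the gauge_green is not pink or yellow, and is the larger of those in its own colour.

How it is judged:
By the outcome, as a careful person would: the job done as asked, in the order asked, and still so for the second after the job is handed in, with the robot touching nothing.
It also fails if it takes over 40 s, if anything falls off the work surface, if the arm or the gripper's body presses on something with over 40 N, if the wrist force passes 120 N, or if a joint passes its speed limit or range.

### The arm

A 6-joint arm with a two-finger parallel gripper is mounted at the origin on the work surface. World frame = base frame: x ahead of the robot, y to its left, z up, the work surface at z = 0. Lengths are in m, angles in rad, forces in N, time in s.
With the tool pointing down it reaches from about 0.25 to 0.725 m from the base axis. Payload 4 kg.
Tool frame: the origin (TCP) lies on the centre line of the jaws, within the pads' length; the fingertips stand 14 mm ahead of it and the grasp point (between the pads) lies 5 mm behind it; z points along the fingers, x is the direction in which the jaws open and shut, and the axes are right-handed (so a half turn about z gives the same grasp; the last joint's range is limited). The gripper opens to 85 mm and grips with 20 to 120 N. Pads are 22 mm wide; open, the fingers measure 114 mm over their backs; the gripper's body (76 mm by 85 mm) begins 54 mm behind the grasp point. The pads swing forward as they close: fully open they stand 13 mm farther back than shut.
Start: joints at [1.17, 0.241, 0.005, 1.335, 0, 1.571], TCP at [0.195, 0.46, 0.245] pointing down, gripper open.
Joint ranges: [-2.72, 2.72], [-1.05, 1.87], [-1.09, 1.28], [-1.99, 2.15], [-1.42, 1.44], [-3.14, 3.14]. Speed limits (rad/s): [2.79, 2.79, 3.14, 3.14, 3.14, 3.14].

### API

Orientations are given as a unit quaternion [x, y, z, w].
In Python, from workcell import bot gives the robot as it stands.
- The arm moves only by the tool play_rows, never from a script. Its argument "motion" is a list of rows, each an object with "fingers": the closure, from -1 (fully open) to 1 (shut), so that 0 is half open; "translation": the shift along the tool's x, y, z in cm, a list of three; "roll": the turn about the tool's z in degrees. A call has 1 to 20 rows; each row is the pose to reach, as a shift and turn from the pose commanded when the call began, along the tool's axes at that moment; what a row does not reach only later rows make up. A row lasts 1/12 s, in which the tool goes at most 41.7 mm and 7.16 degrees, less where a joint would pass 70% of its speed; a pose out of reach is approached as far as the arm can. A call with a gripper value outside its range is refused whole. The fingers move at their own pace and stop on an object; the grip force is fixed at half the most. Time passes only in rows, so rows that repeat a pose let the fingers close. It gives the time, the measured TCP pose, the force and the opening at its end, in the units of the state.
- bot.get_obs(): the state, without advancing time (a new reading comes with each control period).
- bot.camera(name): name is "side" or "top" or "wrist"; returns a dict with "pixels" (400x640x3 uint8, red, green, blue), "intrinsics" (3x3 intrinsics, pixels), "world_to_cam" (4x4, takes a point from world to camera coordinates). Camera axes: x right, y down, z forward; pixel columns grow to the right and rows downward; lengths in m; the calibration is good to about 2 mm. A picture is of the moment at which its call begins. There is no depth.
- bot.job_done(): hands the job in, once; it reports no verdict.
The state is a dict: "clock": time; "joint_pos": joint angles; "joint_vel": joint speeds; "tau": joint torques, N m; "eef_pos": TCP position; "tool_rot": TCP orientation; "ft_force": force on the tool from outside, world axes, zero at the start; "ft_torque": the same for the moment, N m; "grip_width": finger opening in m.
Only numpy, scipy, OpenCV 4.12 (cv2) and the standard library are available. Lean on these libraries where they do the work, as an engineer would, in place of code of your own. Each camera call takes 0.05 s, during which the arm holds its last target. There are 200 camera calls.

## Working session

There is one attempt and no reset: what is moved stays moved. The work goes in short steps, Python scripts to look and compute and a tool call to move; the robot and the scene stay as the last step left them, time stands still between calls to the robot, and variables do not carry over. Pictures are saved under pics/ and viewed, about 8 in all and at most 12, crops included, and the job is handed in when it is done.

Besides the shell and the picture viewer there is one more tool, called after "Emit:" as name(argument=value, ...), one argument or row to a line, values as JSON. play_rows: Moves the arm, as the interface text tells. Its arguments: {"type":"object","properties":{"motion":{"type":"array","items":{"type":"object","properties":{"fingers":{"type":"number"},"translation":{"type":"array","items":{"type":"number"}},"roll":{"type":"number"}}}}},"required":["motion"]}

```bash
mkdir -p pics; ls
python3 - <<'E'
from workcell import bot
import cv2,numpy as np,pickle
d={}
for n in("side","top"):
    c=bot.camera(n);d[n]=c
    cv2.imwrite(f"pics/{n}0.png",c["pixels"][:,:,::-1])
    print(n,c["intrinsics"],c["world_to_cam"])
pickle.dump(d,open("c0.pkl","wb"))
print(bot.get_obs())
E
```

```text
pics
side [[415.43366445   0.         321.73359222]
 [  0.         415.43366445 195.23810171]
 [  0.           0.           1.        ]] [[ 0.91977974 -0.39242984  0.00201148 -0.45400002]
 [-0.21667448 -0.51210333 -0.83114521  0.16068444]
 [ 0.32719627  0.76403469 -0.5560518   0.59013263]
 [ 0.          0.          0.          1.        ]]
top [[446.85796102   0.         313.95148342]
 [  0.         446.85796102 194.61291837]
 [  0.           0.           1.        ]] [[ 0.01742962 -0.99981728 -0.00784989  0.05334886]
 [-0.99596519 -0.01667015 -0.0881785   0.52053814]
 [ 0.08803153  0.00935513 -0.99607376  0.79716755]
 [ 0.          0.          0.          1.        ]]
{'clock': 0.1, 'joint_pos': array([1.16999425e+00, 2.41349794e-01, 3.85792110e-03, 1.33518454e+00,
       1.00383145e-05, 1.57078493e+00]), 'joint_vel': array([ 0.00077458, -0.00161724,  0.00072033, -0.00075308,  0.00082627,
        0.00181154]), 'tau': array([-4.79081373e-04, -3.73137546e+01,  2.53009593e+01,  1.08892037e-02,
       -4.10537439e-05, -2.18222667e-06]), 'eef_pos': array([0.19486755, 0.45988383, 0.24449548]), 'tool_rot': array([ 8.33710162e-01,  5.52201487e-01, -7.86502957e-04,  5.14901058e-04]), 'ft_force': array([1.10778071, 0.41320803, 0.05381911]), 'ft_torque': array([-0.01741116,  0.00159124, -0.03726753]), 'grip_width': 0.08563319116801028}
```

View pics/top0.png

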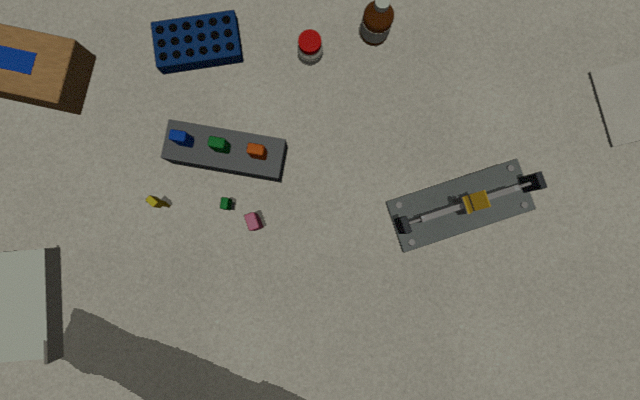

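View pics/side0.png

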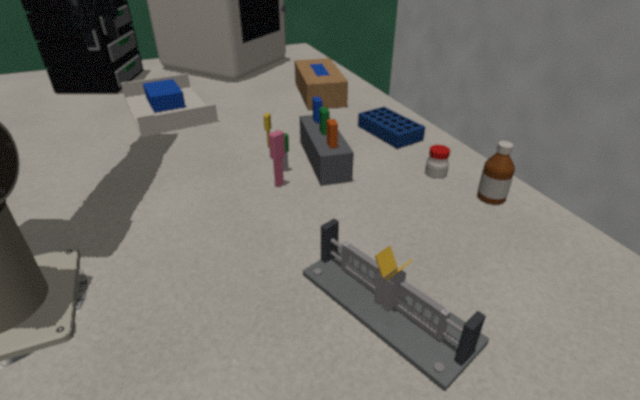

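Candidates in the top view: green handle in the block (218,144), a small green piece standing alone (227,203), plus pink (253,221) and yellow (155,201). The one in the block fits: it is the larger green and sits in the block between blue and orange. I'll confirm this in a crop.

```bash
cat > h.py <<'E'
import cv2,numpy as np
def ray(c,uv,z):
    K=c["intrinsics"];T=c["world_to_cam"];R=T[:3,:3];o=-R.T@T[:3,3]
    d=R.T@np.linalg.inv(K)@np.array([uv[0],uv[1],1.]);return o+d*(z-o[2])/d[2]
def proj(c,p):
    q=c["world_to_cam"]@np.append(p,1);q=c["intrinsics"]@q[:3];return q[:2]/q[2]
E
python3 - <<'E'
import pickle,cv2,numpy as np
from h import *
d=pickle.load(open("c0.pkl","rb"));t=d["top"];im=t["pixels"][:,:,::-1].copy()
a=cv2.resize(im[110:240,140:300],None,fx=5,fy=4.6,interpolation=cv2.INTER_CUBIC)[:300*2]
A=cv2.resize(im[110:240,140:300],(400,325),interpolation=cv2.INTER_CUBIC)
B=cv2.resize(im[150:260,380:550],(400,259),interpolation=cv2.INTER_CUBIC)
C=cv2.resize(im[180:220,450:500],(400,320),interpolation=cv2.INTER_CUBIC)
s=d["side"]["pixels"][:,:,::-1];D=cv2.resize(s[90:190,250:370],(400,333),interpolation=cv2.INTER_CUBIC)
E=np.zeros((600,800,3),np.uint8);E[:320,:400]=A[:320];E[320:579,:400]=B;E[:300,400:]=C[:300];E[300:,400:]=D[:300]
cv2.imwrite("pics/crop1.png",E)
hsv=cv2.cvtColor(im,cv2.COLOR_BGR2HSV)
def seg(lo,hi,box):
    m=cv2.inRange(hsv,lo,hi);k=np.zeros_like(m);x0,y0,x1,y1=box;k[y0:y1,x0:x1]=m[y0:y1,x0:x1]
    n,l,st,ce=cv2.connectedComponentsWithStats(k)
    for i in range(1,n):
        if st[i,4]>20:
            p=np.argwhere(l==i)[:,::-1].astype(np.float32);print(st[i],ce[i],cv2.minAreaRect(p), 'V',np.percentile(hsv[...,2][l==i],[10,50,90]))
for n,lo,hi in(("b",(100,120,60),(125,255,255)),("g",(50,80,40),(90,255,255)),("o",(3,140,80),(18,255,255)),("y",(18,120,60),(35,255,255))):
    print(n);seg(lo,hi,(140,110,300,240) if n!="y" else (440,170,520,230))
for p in((168,121),(287,139),(281,181),(162,158)): print("blk",ray(t,p,.07))
for p in((218,143),): print(ray(t,p,.125))
for p in((386,202),(517,159),(536,209),(404,251)): print("base",ray(t,p,.012))
print("lips",ray(t,(476,202),.095))
E
```

```text
b
[169 129  18  13 180] [177.15555556 135.15555556] ((177.1216278076172, 135.27027893066406), (16.76869773864746, 11.014732360839844), 9.462321281433105) V [ 84. 120. 124.]
g
[208 136  17  13 181] [215.95027624 141.93370166] ((216.01351928710938, 141.91891479492188), (16.76869773864746, 11.014732360839844), 9.462321281433105) V [63. 90. 96.]
[220 197   9  12  84] [223.83333333 202.83333333] ((223.88998413085938, 202.76998901367188), (7.35391092300415, 11.172287940979004), 8.13010311126709) V [68.5 92.  99. ]
o
[247 143  17  12 170] [255.04117647 148.52352941] ((255.1756591796875, 148.44595336914062), (16.604297637939453, 10.357135772705078), 9.462322235107422) V [110.  139.  143.1]
y
[462 190  29  24 407] [476.22604423 201.06879607] ((476.050048828125, 201.14999389648438), (18.024978637695312, 24.033309936523438), 71.56504821777344) V [103. 112. 131.]
blk [0.6412296 0.3210476 0.07     ]
blk [0.61236168 0.11068105 0.07      ]
blk [0.53818423 0.11941942 0.07      ]
blk [0.57521324 0.32851159 0.07      ]
[0.59220902 0.21879979 0.125     ]
base [ 0.50901728 -0.07160623  0.012     ]
base [ 0.59364551 -0.31565544  0.012     ]
base [ 0.50071558 -0.34854627  0.012     ]
base [ 0.41930424 -0.10492912  0.012     ]
lips [ 0.50536435 -0.20882063  0.095     ]
```

View pics/crop1.png

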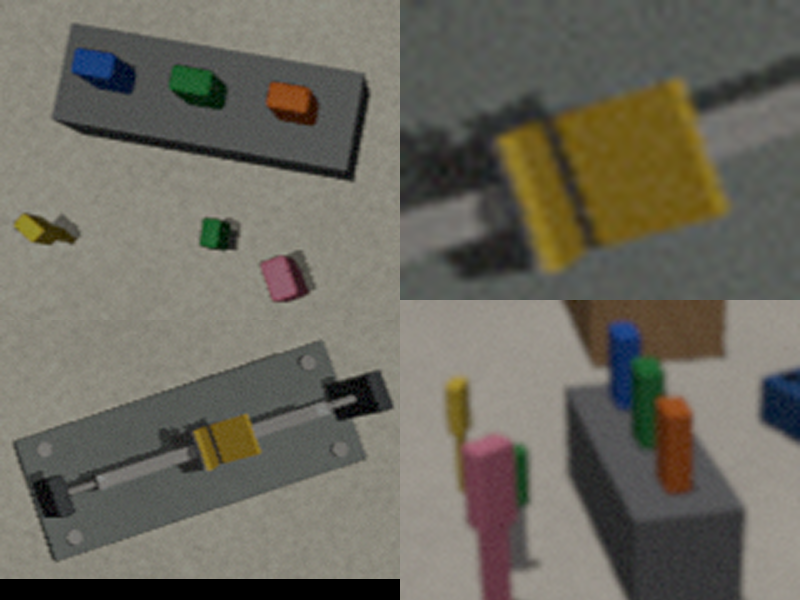

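The crop confirms it. The large green handle is in the block (top view 216,142), and the small green at (224,203) stands alone. The lip gap shows as a dark line near (471,203).

```bash
cat >> h.py <<'E'
def plan(o,xyz,ang):
    """tool shift (cm) and roll (deg) bringing TCP to xyz, tool x to world angle ang (mod 180)"""
    from scipy.spatial.transform import Rotation as Ro
    R=Ro.from_quat(o["tool_rot"]).as_matrix();a=np.degrees(np.arctan2(R[1,0],R[0,0]))
    r=(a-ang+90)%180-90
    return np.round(R.T@(np.array(xyz)-o["eef_pos"])*100,2),"roll",np.round(r,2),"now ang",np.round(a,2)
E
python3 - <<'E'
import pickle
from h import *
from workcell import bot
t=pickle.load(open("c0.pkl","rb"))["top"]
b,g,o=[ray(t,p,.125) for p in((177.1,135.3),(216,141.9),(255.2,148.45))]
print(b,g,o,np.linalg.norm(b-g),np.linalg.norm(g-o));v=o-b
ga=np.degrees(np.arctan2(v[1],v[0]))+90;print("grip ang",ga)
print("gap",ray(t,(471,202.8),.067),proj(t,[.5057,-.2102,.067]))
print(plan(bot.get_obs(),[g[0],g[1],.2445],ga))
E
```

```text
[0.60387939 0.28604882 0.125     ] [0.59397188 0.22212506 0.125     ] [0.58419427 0.15797362 0.125     ] 0.06468697754328177 0.06489229369602617
grip ang -8.73796130067717
gap [ 0.50601109 -0.21007085  0.067     ] [471.07732304 202.98066179]
(array([-6.320e+00,  4.602e+01,  1.000e-02]), 'roll', np.float64(75.77), 'now ang', np.float64(67.04))
```

Spacing comes out at 64.7 and 64.9 mm (65 expected), and the gap and base centre agree within 1 mm. Moving above the gauge.

Emit:
play_rows(
  motion=[
    {"fingers": -1,"translation": [-6.3,46,0],"roll": 75.8},
    {"fingers": -1,"translation": [-6.3,46,0],"roll": 75.8},
    {"fingers": -1,"translation": [-6.3,46,0],"roll": 75.8},
    {"fingers": -1,"translation": [-6.3,46,0],"roll": 75.8},
    {"fingers": -1,"translation": [-6.3,46,0],"roll": 75.8},
    {"fingers": -1,"translation": [-6.3,46,0],"roll": 75.8},
    {"fingers": -1,"translation": [-6.3,46,0],"roll": 75.8},
    {"fingers": -1,"translation": [-6.3,46,0],"roll": 75.8},
    {"fingers": -1,"translation": [-6.3,46,0],"roll": 75.8},
    {"fingers": -1,"translation": [-6.3,46,0],"roll": 75.8},
    {"fingers": -1,"translation": [-6.3,46,0],"roll": 75.8},
    {"fingers": -1,"translation": [-6.3,46,0],"roll": 75.8},
    {"fingers": -1,"translation": [-6.3,46,0],"roll": 75.8},
    {"fingers": -1,"translation": [-6.3,46,0],"roll": 75.8},
    {"fingers": -1,"translation": [-6.3,46,0],"roll": 75.8},
    {"fingers": -1,"translation": [-6.3,46,0],"roll": 75.8},
  ],
)

```text
clock: 1.43
eef_pos: [0.5927, 0.2241, 0.2456]
tool_rot: [0.997, -0.075, -0.0, -0.0]
ft_force: [-0.3, 1.1, 0.1]
grip_width: 0.0856
```

Run:
```python
from h import *
from workcell import bot
o=bot.get_obs();w=bot.camera("wrist");im=w["pixels"][:,:,::-1].copy()
hsv=cv2.cvtColor(im,cv2.COLOR_BGR2HSV)
for n,lo,hi in(("b",(100,120,40),(125,255,255)),("g",(50,80,30),(90,255,255)),("o",(3,140,60),(18,255,255))):
    m=cv2.inRange(hsv,lo,hi);k,l,st,ce=cv2.connectedComponentsWithStats(m)
    for i in range(1,k):
        if st[i,4]>150: print(n,st[i],ray(w,ce[i],.125),ray(w,ce[i],.1))
g=np.array([.594,.222,.125])
cv2.drawMarker(im,tuple(int(round(v)) for v in proj(w,g)),(255,0,255),0,12)
cv2.imwrite("pics/w1.png",im)
print(plan(o,[.594,.222,.1],-8.74),o["eef_pos"],o["clock"],o["ft_force"],o["grip_width"])
```

```text
b [ 454    0  104  166 9064] [0.75415551 0.29652498 0.125     ] [0.76930119 0.29678289 0.1       ]
b [314 101  21  34 691] [0.60514772 0.289326   0.125     ] [0.60533689 0.28886131 0.1       ]
g [  581     0    59   365 14112] [0.85285068 0.18378417 0.125     ] [0.87790281 0.17272582 0.1       ]
g [314 168  20  40 732] [0.59563114 0.23003212 0.125     ] [0.59486509 0.22361587 0.1       ]
g [223 190  26  21 297] [0.51484168 0.22982131 0.125     ] [0.50596646 0.2233839  0.1       ]
o [314 226  18  46 758] [0.58624201 0.17145278 0.125     ] [0.58453354 0.15915669 0.1       ]
(array([ 0.17,  0.19, 14.56]), 'roll', np.float64(0.12), 'now ang', np.float64(-8.62)) [0.59269268 0.22412619 0.24563636] 1.4333 [-0.32601126  1.0544052   0.06549106] 0.0855763066661645
```

View pics/w1.png

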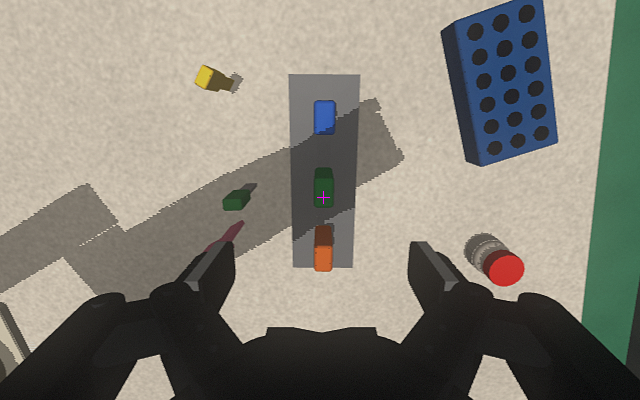

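The wrist view puts the marker on the green handle's top (323,197), jaws aligned with the row. Descending and closing.

Emit:
play_rows(
  motion=[
    {"fingers": -1,"translation": [0.15,0.2,4],"roll": 0.1},
    {"fingers": -1,"translation": [0.15,0.2,8],"roll": 0.1},
    {"fingers": -1,"translation": [0.15,0.2,11],"roll": 0.1},
    {"fingers": -1,"translation": [0.15,0.2,13.5],"roll": 0.1},
    {"fingers": -1,"translation": [0.15,0.2,14.5],"roll": 0.1},
    {"fingers": -1,"translation": [0.15,0.2,14.5],"roll": 0.1},
    {"fingers": 1,"translation": [0.15,0.2,14.5],"roll": 0.1},
    {"fingers": 1,"translation": [0.15,0.2,14.5],"roll": 0.1},
    {"fingers": 1,"translation": [0.15,0.2,14.5],"roll": 0.1},
    {"fingers": 1,"translation": [0.15,0.2,14.5],"roll": 0.1},
    {"fingers": 1,"translation": [0.15,0.2,14.5],"roll": 0.1},
    {"fingers": 1,"translation": [0.15,0.2,14.5],"roll": 0.1},
    {"fingers": 1,"translation": [0.15,0.2,14.5],"roll": 0.1},
    {"fingers": 1,"translation": [0.15,0.2,14.5],"roll": 0.1},
    {"fingers": 1,"translation": [0.15,0.2,14.5],"roll": 0.1},
    {"fingers": 1,"translation": [0.15,0.2,14.5],"roll": 0.1},
  ],
)

```text
clock: 2.82
eef_pos: [0.5958, 0.2209, 0.1014]
tool_rot: [0.997, -0.077, 0.001, -0.0]
ft_force: [-1.2, -0.3, 4.7]
grip_width: 0.0174
```

Emit:
play_rows(
  motion=[
    {"fingers": 1,"translation": [0,0,-1],"roll": 0},
    {"fingers": 1,"translation": [0,0,-3],"roll": 0},
    {"fingers": 1,"translation": [0,0,-6],"roll": 0},
    {"fingers": 1,"translation": [0,0,-9],"roll": 0},
    {"fingers": 1,"translation": [0,0,-12],"roll": 0},
    {"fingers": 1,"translation": [0,0,-14],"roll": 0},
    {"fingers": 1,"translation": [0,0,-14],"roll": 0},
    {"fingers": 1,"translation": [0,0,-14],"roll": 0},
  ],
)

```text
clock: 3.48
eef_pos: [0.5958, 0.2209, 0.2417]
tool_rot: [0.997, -0.077, 0.001, -0.001]
ft_force: [-0.2, 0.7, -1.7]
grip_width: 0.0174
```

Run:
```python
from h import *
from workcell import bot
o=bot.get_obs();print(o["eef_pos"],o["ft_force"],o["grip_width"],o["clock"])
print(plan(o,[.506,-.2101,.24],-71.2))
```

```text
[0.59582245 0.22090287 0.24168081] [-0.24056535  0.711379   -1.70494876] 0.017425405391652642 3.4833
(array([-2.23, 43.97,  0.1 ]), 'roll', np.float64(62.34), 'now ang', np.float64(-8.86))
```

Emit:
play_rows(
  motion=[
    {"fingers": 1,"translation": [-0.1,1,0],"roll": 2},
    {"fingers": 1,"translation": [-0.2,3.5,0],"roll": 5},
    {"fingers": 1,"translation": [-0.35,6.5,0],"roll": 9},
    {"fingers": 1,"translation": [-0.5,10,0],"roll": 14},
    {"fingers": 1,"translation": [-0.7,13.5,0],"roll": 19},
    {"fingers": 1,"translation": [-0.9,17,0],"roll": 24},
    {"fingers": 1,"translation": [-1,20.5,0],"roll": 29},
    {"fingers": 1,"translation": [-1.2,24,0],"roll": 34},
    {"fingers": 1,"translation": [-1.4,27.5,0],"roll": 39},
    {"fingers": 1,"translation": [-1.6,31,0],"roll": 44},
    {"fingers": 1,"translation": [-1.7,34.5,0],"roll": 49},
    {"fingers": 1,"translation": [-1.9,38,0],"roll": 54},
    {"fingers": 1,"translation": [-2.1,41,0],"roll": 58},
    {"fingers": 1,"translation": [-2.2,43,0],"roll": 61},
    {"fingers": 1,"translation": [-2.2,44,0],"roll": 62.3},
    {"fingers": 1,"translation": [-2.2,44,0],"roll": 62.3},
    {"fingers": 1,"translation": [-2.2,44,0],"roll": 62.3},
  ],
)

```text
clock: 4.9
eef_pos: [0.5048, -0.2103, 0.239]
tool_rot: [0.813, -0.582, -0.001, -0.0]
ft_force: [-0.2, 0.3, -1.5]
grip_width: 0.0177
```

Run:
```python
from h import *
from workcell import bot
import pickle
o=bot.get_obs();print(o["eef_pos"],o["ft_force"],o["grip_width"],o["clock"])
print(plan(o,[.506,-.2101,.24],-71.2))
d={n:bot.camera(n) for n in("wrist","side","top")};pickle.dump(d,open("c1.pkl","wb"))
s=d["side"];w=d["wrist"]
foot=o["eef_pos"]-[0,0,.0314]
for n,p in(("foot",foot),("tip",foot-[0,0,.065]),("gap67",[.506,-.2101,.067]),("gap95",[.506,-.2101,.095])): print(n,proj(s,p),proj(w,p))
a=cv2.resize(s["pixels"][120:320,300:500,::-1],(400,400),interpolation=cv2.INTER_CUBIC)
b=cv2.resize(w["pixels"][100:400,170:470,::-1],(400,400),interpolation=cv2.INTER_CUBIC)
cv2.imwrite("pics/p2.png",np.hstack([a,b]))
```

```text
[ 0.5048329  -0.21034701  0.23900645] [-0.1639879   0.26297293 -1.45357994] 0.017666793138914186 4.9
(array([ 0.01, -0.12, -0.1 ]), 'roll', np.float64(0.01), 'now ang', np.float64(-71.19))
foot [402.62433003 183.5060876 ] [323.31997523 234.40290813]
tip [396.84524561 227.88308733] [322.90008627 201.71952748]
gap67 [391.72237202 271.89905862] [322.76179926 179.2998129 ]
gap95 [393.77472612 256.27353365] [322.85984344 185.81335159]
```

View pics/p2.png

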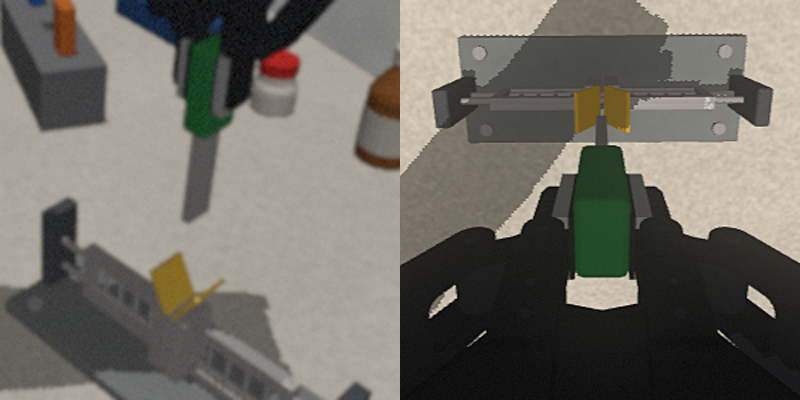

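The side and wrist views show the gauge upright, with the blade (wrist crop 601,130) in line with the gap (602,95) and the base square to the jaws. Descending into the mouth.

Emit:
play_rows(
  motion=[
    {"fingers": 1,"translation": [0,-0.1,1],"roll": 0},
    {"fingers": 1,"translation": [0,-0.1,3],"roll": 0},
    {"fingers": 1,"translation": [0,-0.1,4.5],"roll": 0},
    {"fingers": 1,"translation": [0,-0.1,5.5],"roll": 0},
    {"fingers": 1,"translation": [0,-0.1,6.2],"roll": 0},
    {"fingers": 1,"translation": [0,-0.1,6.8],"roll": 0},
    {"fingers": 1,"translation": [0,-0.1,7.3],"roll": 0},
    {"fingers": 1,"translation": [0,-0.1,7.7],"roll": 0},
    {"fingers": 1,"translation": [0,-0.1,8.1],"roll": 0},
    {"fingers": 1,"translation": [0,-0.1,8.5],"roll": 0},
    {"fingers": 1,"translation": [0,-0.1,8.5],"roll": 0},
  ],
)

```text
clock: 5.97
eef_pos: [0.5078, -0.2102, 0.1563]
tool_rot: [0.813, -0.582, 0.001, -0.001]
ft_force: [1.5, 1.0, 2.5]
grip_width: 0.017
```

Emit:
play_rows(
  motion=[
    {"fingers": 1,"translation": [0,0,0.4],"roll": 0},
    {"fingers": 1,"translation": [0,0,0.8],"roll": 0},
    {"fingers": 1,"translation": [0,0,1.2],"roll": 0},
    {"fingers": 1,"translation": [0,0,1.6],"roll": 0},
    {"fingers": 1,"translation": [0,0,2],"roll": 0},
    {"fingers": 1,"translation": [0,0,2.3],"roll": 0},
    {"fingers": 1,"translation": [0,0,2.5],"roll": 0},
    {"fingers": 1,"translation": [0,0,2.5],"roll": 0},
  ],
)

```text
clock: 6.63
eef_pos: [0.5063, -0.2102, 0.1294]
tool_rot: [0.813, -0.582, -0.001, 0.0]
ft_force: [0.6, 0.1, 0.4]
grip_width: 0.0172
```

Run:
```python
from h import *
from workcell import bot
o=bot.get_obs();print(o["eef_pos"],o["ft_force"],o["ft_torque"],o["grip_width"],o["clock"])
s=bot.camera("side");e=o["eef_pos"]
print("foot",proj(s,e-[0,0,.0314]),"handle top",proj(s,e+[0,0,.0236]),"tops",proj(s,[.506,-.2101,.095]))
cv2.imwrite("pics/p3.png",cv2.resize(s["pixels"][170:300,320:480,::-1],(800,650))[:600])
```

```text
[ 0.50627123 -0.21024149  0.12942517] [0.5783631  0.07012567 0.3853972 ] [ 0.07694286 -0.27186349  0.04071044] 0.017242057430198538 6.6333
foot [394.24049127 254.544101  ] handle top [398.67805401 220.86779987] tops [393.77472612 256.27353365]
```

View pics/p3.png

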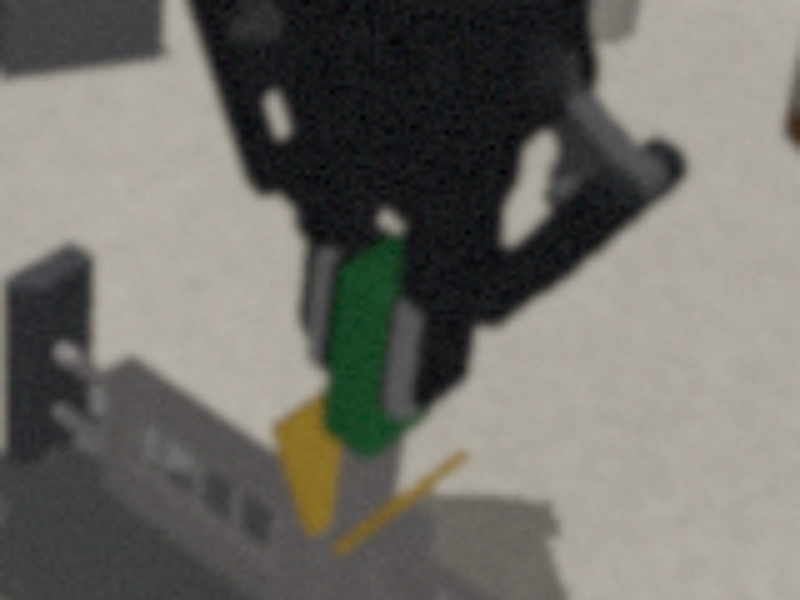

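Handle foot is about 3 mm above the leaf tops. Its centre in the crop is near (377,420), against a predicted (371,423), so there was no slip. Finishing the stroke.

Emit:
play_rows(
  motion=[
    {"fingers": 1,"translation": [0,0,0.2],"roll": 0},
    {"fingers": 1,"translation": [0,0,0.3],"roll": 0},
    {"fingers": 1,"translation": [0,0,0.3],"roll": 0},
    {"fingers": 1,"translation": [0,0,0.3],"roll": 0},
  ],
)

```text
clock: 7.02
eef_pos: [0.5065, -0.2103, 0.1272]
tool_rot: [0.813, -0.582, -0.0, 0.0]
ft_force: [0.3, -0.2, 2.2]
grip_width: 0.0169
```

Run:
```python
from h import *
from workcell import bot
o=bot.get_obs();print(o["eef_pos"],o["ft_force"],o["ft_torque"],o["grip_width"],o["clock"])
s=bot.camera("side");t=bot.camera("top");e=o["eef_pos"]
cv2.imwrite("pics/p4.png",np.hstack([cv2.resize(x["pixels"][a:a+100,b:b+100,::-1],(400,400),interpolation=cv2.INTER_CUBIC) for x,a,b in((s,200,340),(t,150,420))]))
print((proj(s,e-[0,0,.0314])-[340,200])*4)
```

```text
[ 0.50652166 -0.21029322  0.12716418] [ 0.28543548 -0.24600454  2.16643081] [ 0.04480408 -0.10337952  0.07054672] 0.016935475026291065 7.0167
[217.02102662 223.28447254]
```

View pics/p4.png

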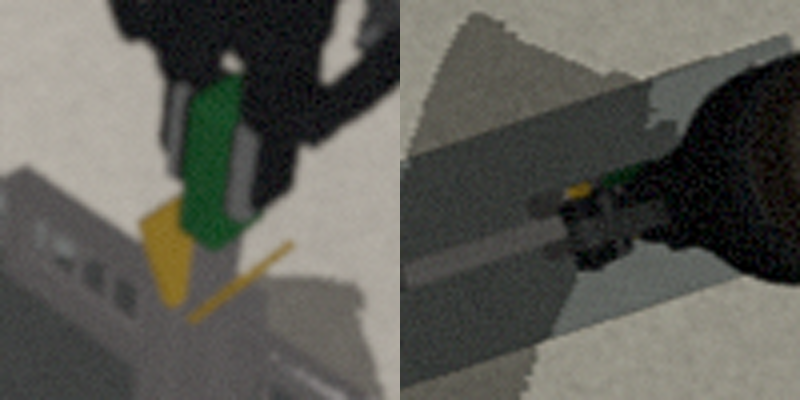

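Emit:
play_rows(
  motion=[
    {"fingers": 1,"translation": [0,0,0.1],"roll": 0},
    {"fingers": 1,"translation": [0,0,0.1],"roll": 0},
    {"fingers": 1,"translation": [0,0,0.1],"roll": 0},
    {"fingers": 0.4,"translation": [0,0,0.1],"roll": 0},
    {"fingers": 0.2,"translation": [0,0,0.1],"roll": 0},
    {"fingers": 0,"translation": [0,0,0.1],"roll": 0},
    {"fingers": 0,"translation": [0,0,0.1],"roll": 0},
    {"fingers": 0,"translation": [0,0,0.1],"roll": 0},
    {"fingers": 0,"translation": [0,0,0.1],"roll": 0},
    {"fingers": 0,"translation": [0,0,0.1],"roll": 0},
  ],
)

```text
clock: 7.95
eef_pos: [0.5066, -0.2103, 0.1262]
tool_rot: [0.813, -0.582, -0.0, 0.0]
ft_force: [-0.4, 0.3, -0.1]
grip_width: 0.0426
```

Emit:
play_rows(
  motion=[
    {"fingers": 0,"translation": [0,0,-1],"roll": 0},
    {"fingers": 0,"translation": [0,0,-3],"roll": 0},
    {"fingers": 0,"translation": [0,0,-6],"roll": 0},
    {"fingers": 0,"translation": [0,0,-9],"roll": 0},
    {"fingers": 0,"translation": [0,-4,-12],"roll": 0},
    {"fingers": 0,"translation": [0,-8,-13],"roll": 0},
    {"fingers": 0,"translation": [0,-12,-13],"roll": 0},
    {"fingers": 0,"translation": [0,-14,-13],"roll": 0},
    {"fingers": 0,"translation": [0,-14,-13],"roll": 0},
  ],
)

```text
clock: 8.7
eef_pos: [0.6432, -0.1626, 0.2556]
tool_rot: [0.814, -0.58, 0.001, -0.001]
ft_force: [-1.1, 0.1, -1.0]
grip_width: 0.0425
```

Run:
```python
from h import *
from workcell import bot
o=bot.get_obs();print(o["eef_pos"],o["ft_force"],o["grip_width"],o["clock"])
s=bot.camera("side");t=bot.camera("top")
y=np.array([.322,-.947,0]);x=np.array([.947,.322,0]);c=np.array([.506,-.2102,0])
a=s["pixels"][:,:,::-1].copy();a=cv2.resize(a[190:320,330:460],(600,600),interpolation=cv2.INTER_CUBIC)
for z in(.095,.15):
    q=np.array([(proj(s,c+x*i*.014+y*j*.009+[0,0,z])-[330,190])*600/130 for i,j in((-1,-1),(-1,1),(1,1),(1,-1))])
    cv2.polylines(a,[q.astype(int)],True,(255,0,255),1)
b=cv2.resize(t["pixels"][160:240,440:520,::-1],(200,200),interpolation=cv2.INTER_CUBIC)
f=cv2.resize(t["pixels"][100:180,140:300,::-1],(200,100))
e=np.zeros((600,200,3),np.uint8);e[:200]=b;e[200:300]=f
cv2.imwrite("pics/p5.png",np.hstack([a,e]))
```

```text
[ 0.64324572 -0.16264243  0.2555516 ] [-1.14033483  0.12721251 -1.01676505] 0.04245139252122348 8.7
```

View pics/p5.png

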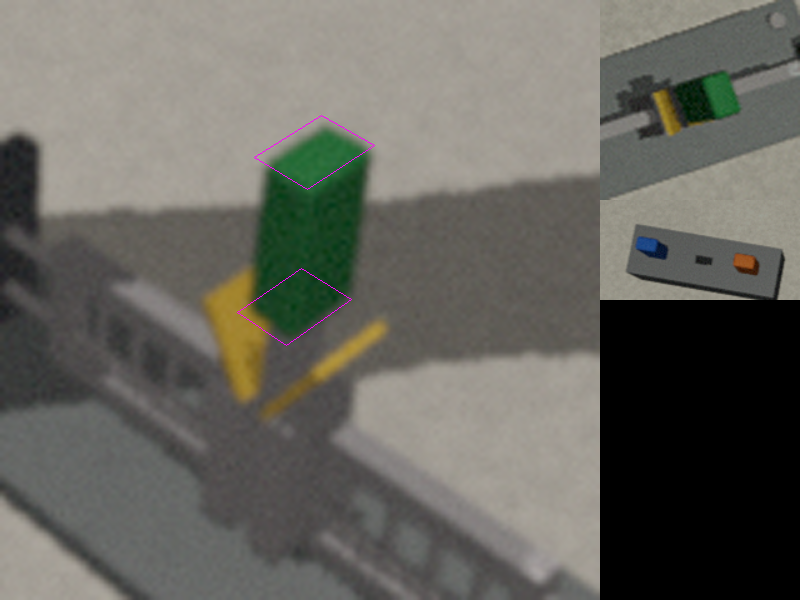

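Run:
```python
from h import *
import pickle
s=pickle.load(open("c1.pkl","rb"))["side"]
y=np.array([.322,-.947,0]);x=np.array([.947,.322,0]);c=np.array([.506,-.2102,0])
P=lambda p:np.round((proj(s,p)-[330,190])*600/130)
for i in(-1,1):
  for j in(-1,1): print(i,j,"lip",P(c+x*i*.015+y*j*.019+[0,0,.095]),"foot",P(c+x*i*.014+y*j*.009+[0,0,.095]),"post")
import cv2
a=s["pixels"][:,:,::-1];cv2.imwrite("pics/p6.png",cv2.resize(a[190:320,330:460],(600,600),interpolation=cv2.INTER_CUBIC))
b=cv2.imread("pics/p5.png")[:,:600]
for i in(-1,1):
  for j in(-1,1): cv2.drawMarker(b,tuple(int(v) for v in P(c+x*i*.015+y*j*.019+[0,0,.095])),(0,0,255),0,10,1)
cv2.imwrite("pics/p7.png",b[220:440,150:440].repeat(2,0).repeat(2,1))
```

```text
-1 -1 lip [209. 296.] foot [238. 312.] post
-1 1 lip [313. 366.] foot [287. 346.] post
1 -1 lip [277. 250.] foot [302. 269.] post
1 1 lip [382. 316.] foot [351. 300.] post
```

View pics/p7.png

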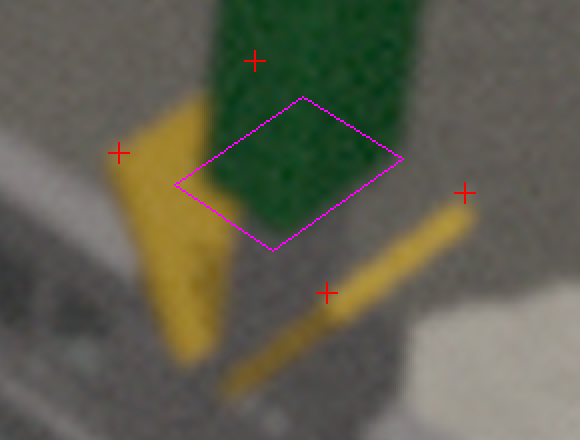

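Run:
```python
from h import *
import pickle
from workcell import bot
def blob(c,box):
    hsv=cv2.cvtColor(c["pixels"],cv2.COLOR_RGB2HSV);m=cv2.inRange(hsv,(50,90,25),(90,255,255));k=np.zeros_like(m);x0,y0,x1,y1=box;k[y0:y1,x0:x1]=m[y0:y1,x0:x1]
    n,l,st,ce=cv2.connectedComponentsWithStats(k);i=1+st[1:,4].argmax();return st[i],ce[i]
def pred(c,p,ang):
    a=np.radians(ang);y=np.array([np.cos(a),np.sin(a),0]);x=np.array([-y[1],y[0],0])
    q=np.array([proj(c,np.array(p)+x*i*.014+y*j*.009+[0,0,k]) for i in(-1,1) for j in(-1,1) for k in(0,.055)])
    h=cv2.convexHull(q.astype(np.float32));M=cv2.moments(h);return q.min(0).round(1),q.max(0).round(1),round(M["m10"]/M["m00"],1),round(M["m01"]/M["m00"],1)
c0=pickle.load(open("c0.pkl","rb"));c1=pickle.load(open("c1.pkl","rb"))
n={k:bot.camera(k) for k in("side","top")}
for nm,c,p,a,b in(("c0",c0["side"],[.594,.222,.070],-8.7,(300,90,345,150)),("c1",c1["side"],[.506,-.2102,.2084],-71.2,(370,120,430,200)),("now",n["side"],[.506,-.2102,.095],-71.2,(360,200,430,275))):
    print(nm,*blob(c,b),"pred",*pred(c,p,a))
s,ce=blob(n["top"],(440,160,520,240));print("top",s,ce,pred(n["top"],[.506,-.2102,.095],-71.2))
s,ce=blob(c0["top"],(200,130,230,155));print("top c0",s,ce,pred(c0["top"],[.594,.222,.07],-8.7))
print(bot.get_obs()["clock"])
```

```text
c0 [319 107  10  27 180] [323.08888889 118.82222222] pred [318.6 105.3] [330.1 134.9] 324.3 120.0
c1 [393 136  22  53 679] [401.00294551 162.69661267] pred [389.6 133.1] [423.9 190.2] 406.2 161.1
now [386 218  23  45 763] [396.63433814 239.66317169] pred [381.5 215.1] [411.2 264.9] 396.0 239.6
top [470 189  26  20 352] [483.08522727 198.70454545] (array([468.9, 188.7]), array([498.1, 211.3]), 483.6, 200.4)
top c0 [208 136  22  17 267] [218.17228464 144.08988764] (array([206.6, 135.1]), array([232. , 154.7]), 219.4, 144.9)
8.9
```

Against the known 95 mm leaf height, the handle blob's centroid is within 0.1 px of where it should be vertically in the side view. The gauge stands upright and the arm is clear, so I'm handing in.

```bash
python3 -c "
from workcell import bot
print(bot.job_done())"
```

```text
the job is handed in; nothing more can be done
None
```

The green-handled gauge is standing upright in the hatch gap, and I handed the job in at about 9 s on the clock. I took it from the block and pushed it straight down between the leaves. I then opened the fingers and moved the arm clear, about 14 cm to the side at 0.26 m height. The last pictures show the blue and orange gauges still in the block.

**Handle foot height:**
- **Arm positions:** these put the foot at about 95–96 mm, against 95 mm for the leaf tops.
- **Side camera:** the handle's centre was within 0.1 px of its expected height.
- **One disagreement:** the lip corners in the side picture look 2–3 mm lower than calculated. Judged by them alone, the foot could be about 2 mm high. I put this down to lip shape, rounded edges and calibration, and left it.

**Insertion force:** the readings at the end of each downward move were low, about 2–4 N against the expected 5–20 N. The gauge did not move when released.

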